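Check the door seal of a shielded test box with a tapered feeler

TASK

Push the door of the grey test box on the bench shut until it clicks onto its catch. Then take the tapered feeler blade out of its holder and slide it straight down, tip first, into the gap between the top of the closed door and the sprung seal strip until it drags snugly on both, gently, without forcing it or springing the door. Finish while still holding the feeler upright at that depth, touching nothing but the feeler, and leave the other things on the bench alone.

Things in the scene. Friction and masses are not known exactly. Their poses are not given: they have to be found in the camera images.
- enclosure: grey sheet-metal test box, 196 deep (x) x 260 wide (y) x 124 mm tall, fixed to the bench for the run. Origin: centre of its underside, z up; its door side is its -x side, facing the robot. Its y axis runs along the door. The top of the box beside the gap is at z = 124 mm and nothing stands on it.
- door (a joint): angle (rad) of the aluminium door; 0 = shut, on its catch, growing as the free edge swings towards the robot. Vertical hinge at the enclosure's +y end. Swings freely, stays where left; over the last 12 mm at the free edge a sprung ball catch resists (about 10 to 20 N of push at 190 mm from the hinge), then snaps it to 0. The catch holds the shut door against about 16 N at its middle.
- door_push (a point): point on the door's outer face, 190 mm from the hinge, 115 mm above the bench, good to push at. Axes of the door: x = its normal, into the box when shut. Door 5 mm thick, from 4 to 125 mm above the bench, then a lip 8 mm high bent 6 mm outward; top at 133 mm. A pull knob 20 mm across stands out 26 mm, 225 mm from the hinge, 40 mm above the bench.
- door_hinge (a point): point on the hinge axis, 115 mm above the bench, level with the door's inner face; at x = -102, y = +125 mm of the enclosure frame. Its frame turns with the door, which extends from it along its own -y, 3 to 247 mm.
- gap_mouth (a point): middle of the gap for the feeler when the door is shut: at its narrowest line, 125 mm above the bench, midway between door and strip. Axes as the enclosure's: x across the gap, y along it. Gap 4.1 to 5.1 mm wide, differing from run to run; above it the lips flare to a mouth 16 mm wide at 133 mm height. Below the strip (92 mm above the bench) it is open.
- seal_strip: sprung steel strip along the top front edge of the box behind the door, 160 mm long, from 92 to 125 mm above the bench, plus an 8 mm high flared lip. It yields straight back into the box by up to 6 mm against a spring of 6 N per mm. Origin below the strip's front face at bench height, x into the box.
- feeler: tapered feeler gauge, about 70 g, upright in its holder, blade hanging down. Origin: centre of the underside of its grey handle, 14 (x) x 36 (y) x 45 mm tall (z up). Below it a steel blade 20 mm wide (y), 80 mm long, 8 mm thick (x) at the handle, 2.5 mm at the tip. A springy neck lets the blade lean up to 0.15 rad in x (about 0.1 N per mm at the tip), so it centres itself in the gap.
- feeler_tip (a point): centre of the blade's lower end, 80 mm below the handle's underside. It starts to drag on both sides with the tip about 25 to 45 mm below the gap's narrowest line; then the drag grows by about 0.4 N per mm (friction differs from run to run). Snug is about 5 N of push on the way down (3 to 7 N is right), some 10 to 15 mm past the first drag.
- holder: fixed black block, 37 (x) x 60 (y) mm and 90 mm tall on a 70 x 85 mm foot, with an open slot 13 x 28 mm in its top in which the feeler's blade hangs, the handle resting on the rim 90 mm above the bench. Origin: centre of its underside. It stands left or right of the box, in either case in front of it.
- glue_bottle: bystander, to be left alone: white plastic bottle, 36 mm across, 90 mm tall, upright. Origin: its underside
- circuit_board: bystander, to be left alone: small green board 70 x 55 mm lying flat. Origin: its underside
- screwdriver: bystander, to be left alone: screwdriver lying on the bench. Origin: its underside
- wire_spool: bystander, to be left alone: white spool, 60 mm across, 46 mm tall. Origin: its underside
- tape_measure: bystander, to be left alone: tape measure 65 x 35 x 60 mm. Origin: its underside
- flux_jar: bystander, to be left alone: small jar, 50 mm across, 50 mm tall. Origin: its underside
- wrench: bystander, to be left alone: wrench lying on the bench. Origin: its underside

How it is judged:
By the outcome, as a careful person would: the job done as asked, in the order asked, and still so for the second after the job is handed in, while the arm keeps its last pose, push and grip.
It also fails if it takes over 72 s, if anything falls off the work surface, if the arm or the gripper's body presses on something with over 40 N, if the wrist force passes 120 N, or if a joint passes its speed limit or range.

ROBOT

A 6-joint arm with a two-finger parallel gripper is mounted at the origin on the work surface. World frame = base frame: x ahead of the robot, y to its left, z up, the work surface at z = 0. Lengths are in mm, angles in rad, forces in N, time in s.
With the tool pointing down it reaches from about 400 to 925 mm from the base axis. Payload 12.5 kg.
Tool frame: the origin (TCP) lies on the front face of the gripper's body, between the roots of the fingers; the fingertips stand 78 mm ahead of it and the grasp point (between the pads) lies 59 mm ahead of it (env.nose_length is the distance from the TCP to the fingertips, in mm); z points along the fingers, y is the line along which they close (so a half turn about z gives the same grasp; the last joint's range is limited). The gripper opens to 95 mm and grips with 3 to 60 N. Pads are 20 mm wide; open, the fingers measure 119 mm over their backs; the gripper's body (75 mm by 180 mm) begins 59 mm behind the grasp point.
Start: joints at [-1.383, 0.491, 1.559, -0, 1.092, -0.106], TCP at [181.016, -598.223, 292.261] pointing down, gripper open.
Joint ranges: [-3.1, 3.1], [-0.84, 2.19], [0.05, 2.79], [-1.13, 4.28], [0.06, 2.93], [-2.69, 2.69]. Speed limits (rad/s): [2.22, 2.22, 2.79, 3.14, 3.14, 3.14].

INTERFACE

Orientations are given as [roll, pitch, yaw] about the fixed x, y, z axes, in that order (R = Rz(yaw) Ry(pitch) Rx(roll)).
In Python, from cell import env gives the robot as it stands.
- The arm moves only by the tool jog_arm, never from a script. Its argument "motion" is a list of rows, each a list of 7 numbers: the turn, a rotation vector about the tool's x, y, z in degrees, then the shift along the tool's x, y, z in mm, then the finger opening in mm, from 0 to 95.1. In form: [[wx, wy, wz, x, y, z, hand], ...]. A call has 1 to 10 rows; each row shifts and turns the commanded pose from where the row before left it, along the tool's axes as they then stand; what a row does not reach is not made up. A row lasts 1/8 s, in which the tool goes at most 62.5 mm and 10.7 degrees, less where a joint would pass 70% of its speed; a pose out of reach is approached as far as the arm can. A call is refused whole if a number of a shift passes 62.5 or a number of a turn 10.7, either way. A call with a gripper value outside its range is refused whole. The fingers move at their own pace and stop on an object; the grip force is fixed at half the most. Time passes only in rows, so rows that do not move let the fingers close. It gives the time, the measured TCP pose, the force, the opening and the grip force at its end, in the units of the state.
- env.state(): the state, without advancing time (a new reading comes with each control period).
- env.read_camera(name): name is "side" or "top"; returns a dict with "color" (480x640x3 uint8, red, green, blue), "z_map" (480x640 float32, mm along the optical axis (not along the pixel's ray), 0 where there is no reading), "camera_matrix" (3x3 intrinsics, pixels), "world_to_cam" (4x4, takes a point from world to camera coordinates). Camera axes: x right, y up, looking along -z (the intrinsics and any distortion apply to the point x, -y, -z); pixel columns grow to the right and rows downward; lengths in mm; the calibration is good to about 2 mm. A picture is of the moment at which its call begins.
- env.job_done(): hands the job in; it is judged then, once.
Trained networks look in the newest picture that a camera, given by its name, has taken for a name from the list of things; names that differ only in an ending like _2 or _b are one class to them, and where a whole thing is asked for, a point or a joint stands for the part that bears it (a point fixed in the world has none). Each returns a list of dicts, best first, with "score" (0 to 1); they miss things now and then, are a little off and sometimes report something else, mostly with a low value. They report only what shows in the picture. A call takes as long as a camera call.
- env.recognise(camera, thing): "location" ([column, row] in pixels, amid what is visible of it).
The state is a dict: "t": time; "joints": joint angles; "qvel": joint speeds; "tau": joint torques, N m; "eef_pos": TCP position; "tcp_rot": TCP orientation; "ft_force": force on the tool from outside, world axes, zero at the start; "moment": the same for the moment, N m; "opening": opening from 0.0 (shut) to 1.0 (fully open); "grip_force": force on a finger pad.
Only numpy, scipy, OpenCV 4.12 (cv2) and the standard library are available. Lean on these libraries where they do the work, as an engineer would, in place of code of your own. Each camera call takes 0.05 s, during which the arm holds its last target. There are 200 camera calls.

## Working session

There is one attempt and no reset: what is moved stays moved. The work goes in short steps, Python scripts to look and compute and a tool call to move; the robot and the scene stay as the last step left them, time stands still between calls to the robot, and variables do not carry over. Pictures are saved under pics/ and viewed, at most 10 in all, crops included, and the job is handed in when it is done.

Besides the shell and the picture viewer there is one more tool, called after "Request:" as name(argument=value, ...), one argument or row to a line, values as JSON. jog_arm: Moves the arm, as the interface text tells. Its arguments: {"type":"object","properties":{"motion":{"type":"array"}},"required":["motion"]}

```bash
mkdir -p pics; ls
cat > h.py <<'E'
import numpy as np,cv2
from cell import env
def cap(n,save=None):
    r=env.read_camera(n)
    if save: cv2.imwrite('pics/'+save,r['color'][:,:,::-1])
    return r
def pts(r):
    z=r['z_map'].astype(float);K=r['camera_matrix'];v,u=np.indices(z.shape)
    c=np.stack([(u-K[0,2])/K[0,0]*z,-(v-K[1,2])/K[1,1]*z,-z,np.ones_like(z)],-1)
    return (c@np.linalg.inv(r['world_to_cam']).T)[...,:3]
def proj(r,p):
    c=(r['world_to_cam']@np.append(p,1))[:3];K=r['camera_matrix']
    return K[0,0]*c[0]/-c[2]+K[0,2],K[1,1]*-c[1]/-c[2]+K[1,2]
E
python3 - <<'E'
from h import *
np.set_printoptions(precision=1,suppress=True)
for c in['top','side']:
    r=cap(c,c+'1.png');P=pts(r);np.save(c+'1.npy',P)
    print(c,np.linalg.inv(r['world_to_cam'])[:3,3])
    for t in['enclosure','door','door_push','door_hinge','gap_mouth','seal_strip','feeler','feeler_tip','holder','glue_bottle','tape_measure','wire_spool']:
        for d in env.recognise(c,t)[:2]:
            u,v=map(int,np.round(d['location']));print(t,round(d['score'],2),u,v,P[v,u])
print(env.state())
E
```

```text
pics
top [ 342.4    3.9 1450.3]
enclosure 0.88 316 183 [730.8  -2.6 123.7]
door 0.65 313 248 [582.4   7.2  72.3]
door_push 0.81 318 250 [577.1  -4.8  73.2]
door_hinge 0.89 313 248 [582.4   7.2  72.3]
door_hinge 0.64 198 300 [457.8 277.5 106.9]
gap_mouth 0.86 318 182 [733.5  -7.4 122.6]
gap_mouth 0.55 317 250 [578.   -2.4  68.1]
seal_strip 0.79 318 212 [658.8  -6.1 127.2]
feeler_tip 0.73 319 184 [728.2  -9.7 123.7]
feeler_tip 0.73 160 322 [413.3 392.3   4.2]
holder 0.9 199 299 [460.8 276.8  99.1]
glue_bottle 0.64 163 249 [584.6 369.7  81. ]
tape_measure 0.84 431 215 [ 663.  -286.6   57.6]
wire_spool 0.61 209 200 [714.3 267.1  44.8]
side [540.9 772.9 901.7]
enclosure 0.75 250 249 [725.2  61.8 122.7]
door 0.58 307 247 [594.4  25.1  91.3]
door_push 0.69 308 249 [592.6  18.9  77.4]
gap_mouth 0.56 250 249 [725.2  61.8 122.7]
seal_strip 0.74 281 234 [656.4  13.2 123.8]
feeler 0.73 367 337 [464.5 293.2 121.2]
feeler 0.54 244 350 [719.4 283.7  47.9]
holder 0.73 309 251 [590.5  16.   66.9]
holder 0.62 363 365 [470.4 323.8  65. ]
glue_bottle 0.95 306 397 [583.1 390.5  59.5]
glue_bottle 0.24 398 415 [401.1 401.9   9.2]
tape_measure 0.92 288 184 [ 664.7 -281.2   36.1]
wire_spool 0.83 246 348 [716.5 276.6  44.1]
{'t': 1.3, 'joints': array([-1.4,  0.5,  1.6, -0. ,  1.1, -0.1]), 'qvel': array([ 0., -0., -0., -0., -0.,  0.]), 'tau': array([  0. , -61.2, -25.8,   0.1,   0. ,  -0. ]), 'eef_pos': array([ 181. , -598.2,  292.3]), 'tcp_rot': array([3.1, 0. , 0.3]), 'ft_force': array([ 0.6,  0.1, -1. ]), 'moment': array([0. , 0. , 0.1]), 'grip_force': 0.0, 'opening': 1.0007138163797058}
```

View pics/top1.png

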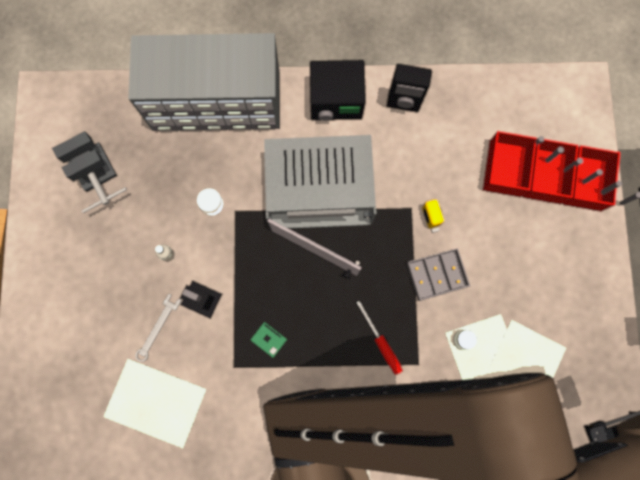

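View pics/side1.png

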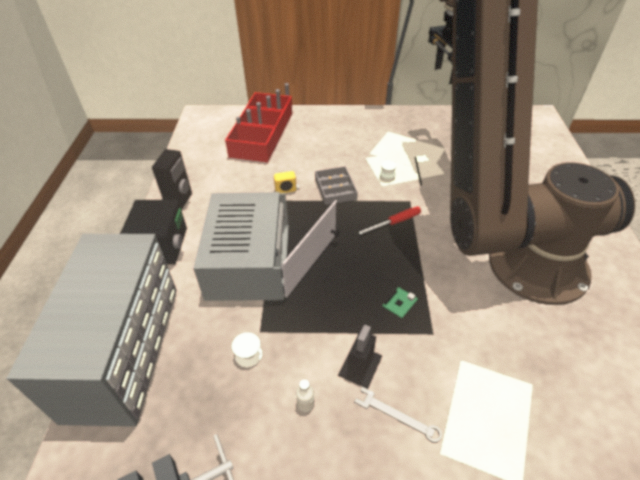

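Run:
```python
from h import *
np.set_printoptions(precision=4,suppress=True)
s=env.state();print(s['joints'],s['tcp_rot'])
def rect(P,m,n):
    q=P[m][:,:2].astype(np.float32);print(n,len(q),np.median(P[m],0),cv2.minAreaRect(q),q.min(0),q.max(0))
for c in['top','side']:
    P=np.load(c+'1.npy');X,Y,Z=P[...,0],P[...,1],P[...,2]
    rect(P,(X>630)&(X<860)&(abs(Y)<170)&(Z>119)&(Z<140),c+' boxtop')
    rect(P,(X>400)&(X<652)&(abs(Y)<170)&(Z>119)&(Z<140),c+' doorlip')
    rect(P,(X>400)&(X<530)&(Y>210)&(Y<340)&(Z>123)&(Z<150),c+' handle')
    rect(P,(X>400)&(X<530)&(Y>210)&(Y<340)&(Z>82)&(Z<98),c+' rim')
```

```text
[-1.3826  0.4909  1.5589 -0.      1.0917 -0.1056] [3.1415 0.     0.2938]
top boxtop 7741 [751.7921  -8.7079 123.8477] ((741.8939819335938, -9.6226806640625), (215.95260620117188, 260.3929748535156), 1.8438684940338135) [ 630.5737 -141.6233] [851.8243 121.8892]
top doorlip 278 [582.9276   4.6224 129.8489] ((583.9971923828125, 6.13653564453125), (243.68492126464844, 8.143917083740234), 60.764854431152344) [ 522.7455 -101.2277] [644.9148 112.0428]
top handle 98 [469.4943 290.7893 134.5858] ((469.6432800292969, 291.7848205566406), (36.59009552001953, 13.882858276367188), 64.93790435791016) [458.2922 272.7488] [481.1602 309.632 ]
top rim 292 [466.8217 286.9639  89.3412] ((469.4756774902344, 291.4154052734375), (61.15645217895508, 36.761680603027344), 64.90150451660156) [440.5793 256.6855] [497.9187 325.7958]
side boxtop 5943 [755.1531   8.0283 124.7841] ((741.399658203125, -11.630050659179688), (217.29937744140625, 266.13922119140625), 1.5274641513824463) [ 630.0686 -143.4285] [852.665  123.2412]
side doorlip 269 [590.9019  18.7413 125.5993] ((588.1650390625, 8.936637878417969), (252.7280731201172, 10.006441116333008), 60.773746490478516) [ 524.0118 -101.3169] [650.8262 118.7351]
side handle 148 [471.4609 294.2216 134.5387] ((470.6242370605469, 290.5468444824219), (37.0412483215332, 13.930546760559082), 65.21351623535156) [457.923  273.0848] [483.4767 309.243 ]
side rim 362 [472.426  302.6595  90.3114] ((471.06158447265625, 290.5541076660156), (62.50832748413086, 37.47743606567383), 65.15288543701172) [442.5703 255.0968] [499.2722 326.0021]
```

The top view shows the grey box centred near (318,180) and the door open from its hinge at (272,222) to its free edge at (355,268). The holder with the feeler is at (200,298), on the left side (+y). In the side view the handle is at (366,337). The depth map confirms the feeler: rim at z≈90, handle top at z≈135, sizes 14×36. The next step is to refine the box pose.

Run:
```python
from h import *
np.set_printoptions(precision=2,suppress=True)
for c in['top','side']:
    P=np.load(c+'1.npy');X,Y,Z=P[...,0],P[...,1],P[...,2]
    m=(X>650)&(X<870)&(abs(Y)<175)&(Z>119)&(Z<128)
    q=P[m][:,:2]
    # edges by bins
    yb=np.arange(-125,106,4); back=np.array([[q[abs(q[:,1]-y)<2,0].max(),y] for y in yb])
    xb=np.arange(675,835,4); L=np.array([[x,q[abs(q[:,0]-x)<2,1].max()] for x in xb]);R=np.array([[x,q[abs(q[:,0]-x)<2,1].min()] for x in xb])
    f=lambda a,b:(np.degrees(np.arctan(np.polyfit(a,b,1)[0])),np.polyval(np.polyfit(a,b,1),0 if a[0]<0 else 740))
    print(c,'back',f(back[:,1],back[:,0]),'L',f(L[:,0],L[:,1]),'R',f(R[:,0],R[:,1]))
    for z0,z1 in((119,124.5),(126,140)):
        for y in(-120,-100,-60,-20,20,60,100,115):
            w=(abs(Y-y)<3)&(X>600)&(X<700)&(Z>z0)&(Z<z1); 
            if w.any(): print(c,z0,y,np.round([X[w].min(),X[w].max(),Z[w].max()],1),end=';')
        print()
    w=(X>625)&(X<675)&(abs(Y)<140)&(Z>127.5)
    print('strip lip',P[w].min(0),P[w].max(0))
```

```text
top back (np.float64(-1.3661861290338266), np.float64(846.8528597938201)) L (np.float64(1.7263182691224987), np.float64(119.19351043450254)) R (np.float64(1.269674105576986), np.float64(-138.3780602693617))
top 119 -120 [670.8 699.8 123.7];top 119 -100 [670.1 697.9 124.3];top 119 -60 [656.6 698.3 124.3];top 119 -20 [659.5 698.6 124.2];top 119 20 [653.6 697.1 124.4];top 119 60 [653.5 699.8 124.4];top 119 100 [640.1 699.3 124.3];top 119 115 [654.5 698.7 124.4];
top 126 -120 [671.3 686.3 127.8];top 126 -100 [679.1 698.5 131. ];top 126 -60 [657.9 679.9 134.5];top 126 -20 [656.2 685.5 134.5];top 126 20 [656.6 697.2 133. ];top 126 60 [610.2 698.7 136.7];top 126 100 [632.  692.6 136.9];top 126 115 [668.4 692.1 128.8];
strip lip [ 625.2  -136.21  127.51] [674.63 111.53 138.03]
side back (np.float64(-1.1697528179319585), np.float64(847.6383698892917)) L (np.float64(1.5103644424635758), np.float64(119.3849421850099)) R (np.float64(0.2659077799743886), np.float64(-140.00682640024846))
side 119 -120 [672.4 698.1 124.2];side 119 -100 [675.6 696.2 124.3];side 119 -60 [672.2 694.7 124.4];side 119 -20 [671.1 693.5 124.3];side 119 20 [655.9 699.3 124.2];side 119 60 [613.3 697.1 124.2];side 119 100 [636.3 697.6 124.5];side 119 115 [650.7 698.2 124.2];
side 126 -120 [679.5 692.5 128.2];side 126 -100 [675.2 698.3 126.7];side 126 -60 [659.2 696.9 133. ];side 126 -20 [658.6 695.6 133.2];side 126 20 [655.8 689.2 134.3];side 126 60 [612.7 698.9 133.4];side 126 100 [635.1 695.  135.9];side 126 115 [668.7 699.8 127.3];
strip lip [ 625.17 -136.58  127.53] [673.4  111.39 136.46]
```

Request:
jog_arm(
  motion=[
    [0, 0, 0, 38, -35, 2, 0],
    [0, 0, 0, 38, -35, 2, 0],
    [0, 0, 0, 38, -35, 2, 0],
    [0, 0, 0, 38, -35, 2, 0],
    [0, 0, 0, 38, -35, 2, 0],
    [0, 0, 0, 38, -35, 2, 0],
    [0, 0, 0, 38, -35, 2, 0],
    [0, 0, 0, 38, -35, 2, 0],
    [0, 0, 0, 38, -35, 2, 0],
    [0, 0, 0, 38, -35, 2, 0],
  ],
)

```text
t: 2.55
eef_pos: [444.1, -151.7, 272.4]
tcp_rot: [3.141, -0.0, 0.294]
ft_force: [0.3, -0.5, -0.6]
opening: 0.026
grip_force: 0.0
```

```bash
cat > d.py <<'E'
import sys
from h import *
from scipy.spatial.transform import Rotation as R
np.set_printoptions(precision=3,suppress=True)
s=env.state();r=s['tcp_rot'];p=s['eef_pos'];M=R.from_euler('xyz',r)
print('t',s['t'],'p',p,'rot deg',np.degrees(r),'F',s['ft_force'],'grip',s['grip_force'],'open',s['opening'],'j',s['joints'])
if len(sys.argv)>1:
    x,y,z,yaw=map(float,sys.argv[1:5]);T=R.from_euler('xyz',[np.pi,0,np.radians(yaw)])
    print('turn (tool, deg)',np.degrees((M.inv()*T).as_rotvec()),'shift now-axes',M.inv().apply(np.array([x,y,z])-p),'shift target-axes',T.inv().apply(np.array([x,y,z])-p))
E
python3 d.py 505 -60 190 1.5
```

```text
t 2.55 p [ 444.109 -151.654  272.41 ] rot deg [179.967  -0.027  16.832] F [ 0.312 -0.495 -0.559] grip 0.0 open 0.02603443572418503 j [-0.47   0.296  1.952 -0.     0.892  0.807]
turn (tool, deg) [ 0.029 -0.031 15.332] shift now-axes [ 84.784 -70.142  82.409] shift target-axes [ 63.27  -90.028  82.41 ]
```

Request:
jog_arm(
  motion=[
    [0, 0, 7.7, 0, 0, 0, 0],
    [0, 0, 7.7, 0, 0, 0, 0],
    [0, 0, 0, 21, -30, 20, 0],
    [0, 0, 0, 21, -30, 20, 0],
    [0, 0, 0, 21, -30, 20, 0],
    [0, 0, 0, 0, 0, 22, 0],
    [0, 0, 0, 0, 0, 0, 0],
  ],
)

```text
t: 3.42
eef_pos: [503.7, -61.2, 189.2]
tcp_rot: [-3.141, 0.003, 0.026]
ft_force: [-0.8, -1.0, 0.3]
opening: 0.007
grip_force: 0.0
```

```bash
python3 d.py 627 -77 190 1.5
```

```text
t 3.425 p [503.74  -61.25  189.181] rot deg [-179.964    0.151    1.475] F [-0.835 -1.004  0.32 ] grip 0.0 open 0.006692326777806858 j [-0.251  0.468  1.952 -0.     0.724  1.294]
turn (tool, deg) [-0.036  0.151 -0.025] shift now-axes [122.812  18.917  -1.154] shift target-axes [122.806  18.972  -0.819]
```

Request:
jog_arm(
  motion=[
    [0, 0, 0, 15, 2, 0, 0],
    [0, 0, 0, 15, 2, 0, 0],
    [0, 0, 0, 10, 2, 0, 0],
    [0, 0, 0, 10, 2, 0, 0],
    [0, 0, 0, 10, 2, 0, 0],
    [0, 0, 0, 10, 2, 0, 0],
    [0, 0, 0, 10, 2, 0, 0],
    [0, 0, 0, 10, 2, 0, 0],
    [0, 0, 0, 8, 2, 0, 0],
    [0, 0, 0, 4, 1, 0, 0],
  ],
)

```text
t: 4.68
eef_pos: [607.0, -78.1, 190.1]
tcp_rot: [3.142, -0.0, 0.025]
ft_force: [-1.2, -0.4, 0.5]
opening: 0.005
grip_force: 0.1
```

Request:
jog_arm(
  motion=[
    [0, 0, 0, 4, 0, 0, 0],
    [0, 0, 0, 4, 0, 0, 0],
    [0, 0, 0, 3, 0, 0, 0],
    [0, 0, 0, 2, 0, 0, 0],
  ],
)

```text
t: 5.18
eef_pos: [619.7, -77.7, 190.2]
tcp_rot: [3.141, -0.0, 0.025]
ft_force: [-0.4, -0.1, 0.1]
opening: 0.003
grip_force: 0.1
```

Run:
```python
from h import *
r=cap('top','top2.png');cv2.imwrite('pics/c2.png',cv2.resize(r['color'][120:320,220:440,::-1],None,fx=3,fy=3))
```

```text
(no output)
```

View pics/c2.png

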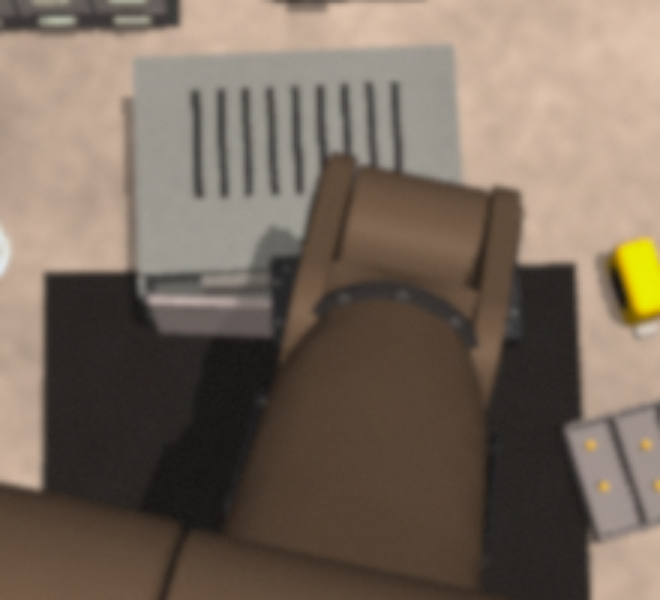

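The crop shows the door almost shut, with its left part at (150–270,310) running nearly parallel to the box front. No catch force has been felt yet, so I'll keep pushing.

Request:
jog_arm(
  motion=[
    [0, 0, 0, 2, 0, 0, 0],
    [0, 0, 0, 2, 0, 0, 0],
    [0, 0, 0, 2, 0, 0, 0],
  ],
)

```text
t: 5.6
eef_pos: [625.6, -77.6, 190.2]
tcp_rot: [3.142, 0.0, 0.025]
ft_force: [-2.8, -1.2, 1.3]
opening: 0.004
grip_force: 1.5
```

Request:
jog_arm(
  motion=[
    [0, 0, 0, 2, 0, 0, 0],
    [0, 0, 0, 2, 0, 0, 0],
  ],
)

```text
t: 5.85
eef_pos: [627.9, -77.6, 190.0]
tcp_rot: [-3.141, 0.005, 0.025]
ft_force: [-16.3, -2.9, 8.2]
opening: 0.005
grip_force: 8.2
```

Request:
jog_arm(
  motion=[
    [0, 0, 0, 2, 0, 0, 0],
  ],
)

```text
t: 5.98
eef_pos: [628.7, -77.6, 189.9]
tcp_rot: [-3.141, 0.009, 0.025]
ft_force: [-24.6, -4.1, 12.8]
opening: 0.003
grip_force: 12.5
```

```bash
cat > door.py <<'E'
from h import *
for c in('top','side'):
    P=pts(cap(c));X,Y,Z=P[...,0],P[...,1],P[...,2]
    print(c,end=' ')
    for y in range(-130,116,15):
        w=(abs(Y-y)<4)&(X>605)&(X<648)&(Z>122)&(Z<140)
        if w.sum()>2: print(y,np.round([X[w].min(),np.median(X[w]),w.sum()],1),end=' ')
    print()
E
python3 door.py
```

```text
top 20 [638.  641.4   9. ] 35 [638.  641.7  12. ] 50 [638.9 642.6  11. ] 65 [638.2 641.9   9. ] 80 [638.8 642.4  12. ] 95 [639.8 642.6   9. ] 110 [640.  642.9   6. ] 
side -55 [641.3 643.6   5. ] -40 [639.8 642.3   7. ] -25 [639.  644.1   5. ] -10 [640.4 640.6   7. ] 5 [641.6 644.9   6. ] 20 [640.5 643.5   6. ] 35 [641.9 644.5   7. ] 50 [641.1 643.8   7. ] 65 [642.3 644.8   7. ] 80 [641.1 643.6   9. ] 95 [642.5 644.8   6. ] 110 [644.  644.3   5. ]
```

Request:
jog_arm(
  motion=[
    [0, 0, 0, 1.5, 0, 0, 0],
  ],
)

```text
t: 6.2
eef_pos: [629.2, -77.7, 189.9]
tcp_rot: [-3.141, 0.011, 0.025]
ft_force: [-29.8, -4.7, 15.2]
opening: 0.003
grip_force: 15.1
```

Request:
jog_arm(
  motion=[
    [0, 0, 0, 1, 0, 0, 0],
  ],
)

```text
t: 6.32
eef_pos: [631.8, -77.6, 190.1]
tcp_rot: [-3.141, 0.006, 0.025]
ft_force: [-5.9, -3.1, -0.1]
opening: 0.008
grip_force: 3.1
```

```bash
python3 door.py; python3 d.py
```

```text
top 20 [640.2 642.5   6. ] 35 [640.2 643.5  10. ] 50 [641.9 644.6   7. ] 65 [641.5 643.1   6. ] 80 [641.9 642.5   8. ] 95 [641.8 643.3   9. ] 110 [641.9 643.7   5. ] 
side -40 [645.1 646.5   4. ] -25 [643.8 644.    6. ] -10 [642.9 643.1   3. ] 5 [644.  644.6   5. ] 20 [643.2 645.5   5. ] 35 [644.5 644.9   3. ] 50 [643.3 643.6   4. ] 65 [642.4 644.5   7. ] 80 [643.3 645.1   4. ] 95 [642.3 645.1   9. ] 110 [641.6 644.5   7. ] 
t 6.425 p [633.645 -77.571 190.209] rot deg [179.997   0.051   1.42 ] F [0.392 0.019 0.168] grip 0.015203799948722008 open 0.0049439072857544114 j [-0.225  0.619  1.625 -0.     0.898  1.321]
```

Request:
jog_arm(
  motion=[
    [0, 0, 0, 1.5, 0, 0, 0],
    [0, 0, 0, 1, 0, 0, 0],
  ],
)

```text
t: 6.68
eef_pos: [636.1, -77.3, 190.1]
tcp_rot: [-3.142, 0.002, 0.025]
ft_force: [-8.7, -1.8, 4.1]
opening: 0.002
grip_force: 4.3
```

Request:
jog_arm(
  motion=[
    [0, 0, 0, 1, 0, 0, 0],
  ],
)

```text
t: 6.8
eef_pos: [636.3, -77.3, 190.1]
tcp_rot: [-3.141, 0.004, 0.025]
ft_force: [-12.0, -3.7, 4.4]
opening: 0.004
grip_force: 6.3
```

Request:
jog_arm(
  motion=[
    [0, 0, 0, -5, 0, 0, 0],
    [0, 0, 0, -15, 0, 0, 0],
    [0, 0, 0, -25, 0, -20, 0],
    [0, 0, 0, -30, 0, -40, 30],
    [0, 0, 0, -30, -20, -20, 50],
    [0, 0, -5, -20, -40, 0, 60],
    [0, 0, -10, -10, -45, 0, 60],
    [0, 0, -10, 0, -45, 0, 60],
    [0, 0, -10, 0, -45, 0, 60],
    [0, 0, -10, 0, -45, 0, 60],
  ],
)

```text
t: 8.05
eef_pos: [436.3, 144.3, 270.3]
tcp_rot: [3.141, -0.001, 0.816]
ft_force: [0.2, 0.1, -0.1]
opening: 0.619
grip_force: 0.0
```

```bash
python3 door.py; python3 d.py 470.3 291.2 174 65
```

```text
top -130 [647.4 647.5   4. ] -100 [645.9 646.1   3. ] -85 [646.1 646.7   3. ] -70 [646.2 646.5   5. ] -55 [644.6 646.4   6. ] -40 [644.5 645.9   7. ] -25 [644.5 645.4   4. ] -10 [645. 646.   3.] 5 [643.3 644.9   8. ] 20 [642.7 645.1   6. ] 35 [642.5 645.9   8. ] 50 [642.7 644.6   4. ] 65 [641.7 643.5   6. ] 80 [641.6 643.5   8. ] 95 [642.  642.3   7. ] 110 [642.9 644.5   4. ] 
side -40 [647.3 647.4   3. ] -10 [645.  645.7   3. ] 5 [644.6 646.6   4. ] 20 [645.4 645.7   3. ] 35 [644.7 645.8   4. ] 50 [643.3 643.6   7. ] 65 [644.5 645.9   6. ] 80 [643.5 645.    6. ] 95 [642.6 644.9   8. ] 110 [643.8 645.5   4. ] 
t 8.15 p [434.651 145.242 270.409] rot deg [-179.988   -0.028   46.873] F [ 0.502 -0.528 -0.237] grip 0.0 open 0.6305283694787287 j [0.178 0.284 1.978 0.001 0.879 0.93 ]
turn (tool, deg) [ -0.008  -0.03  -18.127] shift now-axes [130.849 -73.74   96.489] shift target-axes [147.349 -29.376  96.409]
```

Run:
```python
from h import *
for c,(u0,v0,w,h) in {'top':(255,125,130,110),'side':(190,180,130,130)}.items():
    r=cap(c);P=pts(r);np.save(c+'3.npy',P);K=r['color']
    cv2.imwrite(f'pics/{c}3.png',cv2.resize(K[v0:v0+h,u0:u0+w,::-1],None,fx=4.5,fy=4.5,interpolation=cv2.INTER_CUBIC))
    q=P.copy();a=np.radians(1.5)
    X=(q[...,0]-656)*np.cos(a)+(q[...,1]+12)*np.sin(a);Y=-(q[...,0]-656)*np.sin(a)+(q[...,1]+12)*np.cos(a)
    g=K.mean(-1)
    for name,lo,hi in(('strip',-65,65),('end',-118,-100)):
        print(c,name)
        for x in list(range(-24,34,2))+[180,184,186,188,190,192,194,196,198,200]:
            m=(abs(X-x)<1)&(Y>lo)&(Y<hi)
            if m.sum()>3: print(x,m.sum(),np.round(np.percentile(q[...,2][m],[10,50,90])),round(g[m].mean()),end=' | ')
        print()
```

```text
top strip
-24 41 [-4.  0.  4.] 38 | -22 36 [-3.  0.  4.] 39 | -20 38 [-6. -1.  2.] 39 | -18 38 [-3.  1.  4.] 38 | -16 47 [-4.  0.  4.] 40 | -14 35 [-3.  0.  5.] 46 | -12 90 [ -2.  45. 134.] 101 | -10 543 [ 10.  67. 118.] 107 | -8 74 [ 23. 116. 131.] 126 | -6 23 [124. 126. 128.] 137 | -2 9 [112. 120. 129.] 116 | 0 129 [105. 118. 128.] 120 | 2 64 [122. 127. 132.] 141 | 4 57 [126. 130. 134.] 141 | 6 46 [128. 132. 134.] 130 | 8 10 [127. 129. 130.] 123 | 12 69 [112. 118. 125.] 123 | 14 56 [118. 122. 127.] 140 | 16 53 [120. 124. 127.] 153 | 18 44 [120. 123. 128.] 156 | 20 41 [121. 123. 126.] 157 | 22 44 [120. 123. 126.] 157 | 24 47 [121. 124. 127.] 157 | 26 49 [120. 123. 127.] 157 | 28 42 [121. 124. 128.] 157 | 30 49 [119. 124. 128.] 157 | 32 39 [119. 123. 128.] 156 | 180 38 [120. 123. 128.] 153 | 184 37 [120. 124. 126.] 153 | 186 41 [120. 123. 127.] 154 | 188 48 [120. 124. 126.] 156 | 190 40 [121. 124. 126.] 163 | 192 23 [119. 122. 124.] 166 | 
top end
-24 6 [-2. -0. 49.] 32 | -20 4 [ 3. 23. 44.] 36 | -16 6 [-4.  5. 42.] 42 | -12 11 [ -2.  59. 135.] 102 | -10 67 [ 18.  77. 120.] 106 | -8 
[... 1346 characters left out ...]
23. 124. 126.] 186 | 184 31 [123. 125. 126.] 187 | 186 31 [123. 125. 127.] 187 | 188 29 [123. 124. 127.] 186 | 190 35 [122. 125. 126.] 189 | 192 26 [123. 125. 127.] 195 | 194 8 [122. 123. 124.] 199 | 
side end
-22 7 [ 2.  3. 49.] 60 | -20 5 [-2.  0. 29.] 62 | -16 5 [ 1.  1. 46.] 64 | -14 6 [ 2.  3. 45.] 65 | -12 4 [-0.  1. 32.] 73 | -10 10 [ 14. 100. 133.] 133 | -8 20 [  5.  57. 108.] 121 | 4 4 [54. 59. 62.] 178 | 14 7 [116. 121. 125.] 128 | 16 6 [122. 124. 126.] 162 | 18 5 [124. 125. 126.] 180 | 22 4 [123. 124. 126.] 188 | 24 4 [124. 125. 126.] 187 | 26 5 [124. 125. 126.] 187 | 30 5 [124. 125. 127.] 187 | 184 4 [124. 125. 126.] 186 | 188 5 [123. 125. 127.] 188 | 192 4 [123. 124. 124.] 194 |
```

View pics/top3.png

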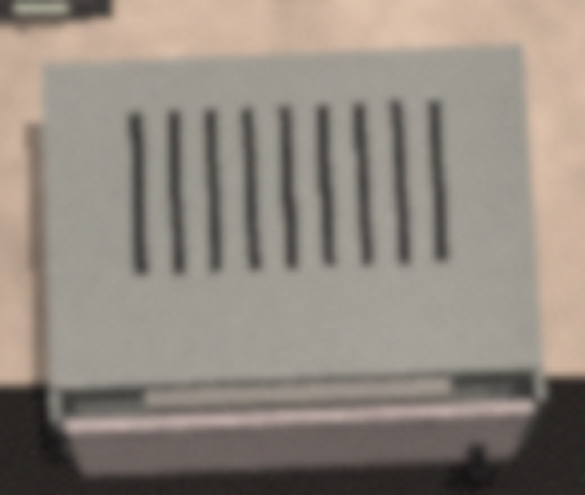

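View pics/side3.png

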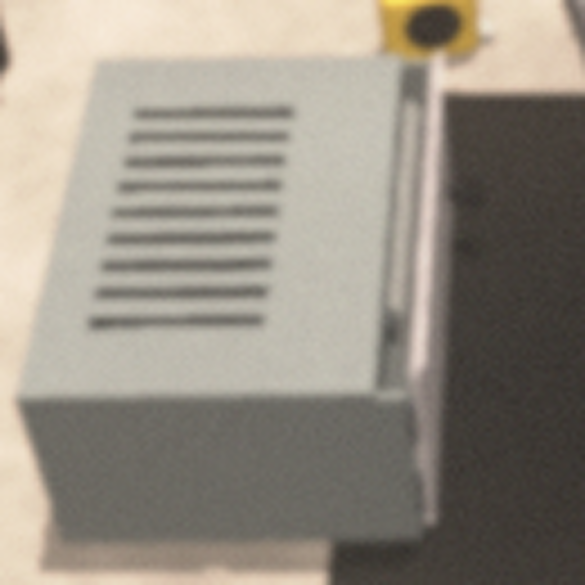

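The crops show the door flush with the box front. In the top crop its lip runs along row ~410 and the strip spans columns 145–450, centred on the box. The depth profile puts the gap centre near x≈653.5, y≈−12, and the finger contact at the shut position agrees with that. Now for the grasp.

Request:
jog_arm(
  motion=[
    [0, 0, -9, 0, 0, 0, 60],
    [0, 0, -9.1, 0, 0, 0, 60],
    [0, 0, 0, 37, -7, 0, 60],
    [0, 0, 0, 37, -7, 0, 60],
    [0, 0, 0, 37, -7, 0, 60],
    [0, 0, 0, 36, -8, 10, 60],
    [0, 0, 0, 0, 0, 20, 60],
    [0, 0, 0, 0, 0, 0, 60],
  ],
)

```text
t: 9.25
eef_pos: [474.1, 287.4, 238.9]
tcp_rot: [-3.14, 0.002, 1.125]
ft_force: [0.3, -0.4, -0.5]
opening: 0.633
grip_force: 0.0
```

```bash
python3 d.py 470.1 291.1 174 65
```

```text
t 9.25 p [474.089 287.397 238.949] rot deg [-179.921    0.104   64.43 ] F [ 0.344 -0.372 -0.532] grip 0.0 open 0.6329936940316956 j [ 0.426  0.454  1.793 -0.     0.897  0.872]
turn (tool, deg) [-0.079  0.104 -0.57 ] shift now-axes [ 1.737 -5.108 64.953] shift target-axes [ 1.671 -5.181 64.949]
```

Request:
jog_arm(
  motion=[
    [0, 0, -0.5, 1.5, -5, 0, 60],
    [0, 0, 0, 0, 0, 20, 60],
    [0, 0, 0, 0, 0, 25, 60],
    [0, 0, 0, 0, 0, 15, 60],
    [0, 0, 0, 0, 0, 4, 60],
    [0, 0, 0, 0, 0, 0, 60],
  ],
)

```text
t: 10.0
eef_pos: [470.0, 291.5, 176.7]
tcp_rot: [3.141, -0.0, 1.135]
ft_force: [-0.1, 1.0, -0.2]
opening: 0.628
grip_force: 0.0
```

```bash
python3 d.py 470.1 291.1 174 65
```

```text
t 10.0 p [470.021 291.526 176.654] rot deg [179.975  -0.022  65.025] F [-0.051  0.961 -0.167] grip 0.0 open 0.6284108617913109 j [ 0.436  0.537  1.854 -0.     0.75   0.872]
turn (tool, deg) [ 0.025 -0.022  0.025] shift now-axes [-0.354  0.251  2.654] shift target-axes [-0.353  0.252  2.654]
```

Request:
jog_arm(
  motion=[
    [0, 0, 0, 0, 0, 2, 40],
    [0, 0, 0, 0, 0, 0, 20],
    [0, 0, 0, 0, 0, 0, 10],
    [0, 0, 0, 0, 0, 0, 0],
    [0, 0, 0, 0, 0, 0, 0],
    [0, 0, 0, 0, 0, 0, 0],
  ],
)

```text
t: 10.75
eef_pos: [469.8, 291.5, 174.2]
tcp_rot: [3.141, -0.0, 1.135]
ft_force: [-0.2, 0.6, 0.8]
opening: 0.146
grip_force: 30.0
```

Request:
jog_arm(
  motion=[
    [0, 0, 0, 0, 0, -3, 0],
    [0, 0, 0, 0, 0, -10, 0],
    [0, 0, 0, 0, 0, -20, 0],
    [0, 0, 0, 0, 0, -25, 0],
    [0, 0, 0, 0, 0, -25, 0],
    [0, 0, 0, 0, 0, -25, 0],
    [0, 0, 0, 0, 0, -25, 0],
    [0, 0, 0, 0, 0, -10, 0],
    [0, 0, 0, 0, 0, 0, 0],
  ],
)

```text
t: 11.88
eef_pos: [469.7, 291.5, 317.6]
tcp_rot: [3.141, -0.001, 1.135]
ft_force: [0.1, -0.3, -1.3]
opening: 0.147
grip_force: 30.0
```

```bash
python3 d.py 653.5 -12 318 91.5
```

```text
t 11.875 p [469.677 291.479 317.565] rot deg [179.964  -0.035  65.037] F [ 0.09  -0.261 -1.276] grip 29.999871253967285 open 0.14700684540842593 j [ 0.436  0.362  1.705 -0.     1.074  0.872]
turn (tool, deg) [  0.044  -0.026 -26.463] shift now-axes [-197.551  294.727   -0.369] shift target-axes [-308.187  175.816   -0.435]
```

Request:
jog_arm(
  motion=[
    [0, 0, -6.6, 0, 0, 0, 0],
    [0, 0, -6.6, 0, 0, 0, 0],
    [0, 0, -6.6, 0, 0, 0, 0],
    [0, 0, -6.6, -20, 10, 0, 0],
    [0, 0, 0, -40, 25, 0, 0],
    [0, 0, 0, -50, 30, 0, 0],
    [0, 0, 0, -50, 30, 0, 0],
    [0, 0, 0, -50, 30, 0, 0],
    [0, 0, 0, -50, 26, 0, 0],
    [0, 0, 0, -30, 15, 0, 0],
  ],
)

```text
t: 13.12
eef_pos: [641.3, 2.1, 315.5]
tcp_rot: [-3.14, -0.0, 1.594]
ft_force: [-0.4, 0.4, -1.1]
opening: 0.146
grip_force: 30.0
```

Request:
jog_arm(
  motion=[
    [0, 0, 0, -12, 6, 0, 0],
    [0, 0, 0, 0, 0, 0, 0],
    [0, 0, 0, 0, 0, 0, 0],
    [0, 0, 0, 0, 0, 0, 0],
  ],
)

```text
t: 13.62
eef_pos: [646.6, -6.0, 317.4]
tcp_rot: [3.141, 0.0, 1.597]
ft_force: [-0.2, 1.0, -0.6]
opening: 0.139
grip_force: 30.0
```

```bash
python3 d.py 653.5 -12 305 91.5
python3 - <<'E'
from h import *
for c,(u0,v0,w,h) in {'side':(230,160,120,110)}.items():
    r=cap(c);P=pts(r);np.save(c+'4.npy',P)
    cv2.imwrite(f'pics/{c}4.png',cv2.resize(r['color'][v0:v0+h,u0:u0+w,::-1],None,fx=5,fy=5,interpolation=cv2.INTER_CUBIC))
    print([np.array(proj(r,[653.5,-12,z]))-[u0,v0] for z in(125,150,233)])
    X,Y,Z=P[...,0],P[...,1],P[...,2]
    for lo,hi in((152,175),(175,200),(200,228),(232,240)):
        m=(abs(X-653)<25)&(abs(Y+12)<25)&(Z>lo)&(Z<hi)
        print(lo,hi,m.sum(), np.percentile(P[m],[5,50,95],axis=0).round(1) if m.any() else '')
E
```

```text
t 13.625 p [646.556  -6.019 317.426] rot deg [179.992   0.001  91.51 ] F [-0.187  1.029 -0.646] grip 29.999981224536896 open 0.1394297989419313 j [-0.111  0.5    1.471 -0.     1.17  -0.138]
turn (tool, deg) [0.008 0.001 0.01 ] shift now-axes [-6.162  6.783 12.427] shift target-axes [-6.161  6.785 12.426]
[array([52.94055345, 66.2524329 ]), array([52.22206852, 58.82600454]), array([49.65318656, 32.27343968])]
152 175 12 [[644.2   0.8 154.6]
 [645.6   2.6 165.3]
 [647.3   5.4 173.9]]
175 200 26 [[643.8 -13.8 177.5]
 [644.6   1.  186.6]
 [648.    4.9 197.1]]
200 228 30 [[643.2  -8.2 201.3]
 [646.    3.4 214. ]
 [648.8   5.3 225.8]]
232 240 14 [[639.6   9.  235.3]
 [646.1  10.6 238. ]
 [651.5  12.  239.4]]
```

View pics/side4.png

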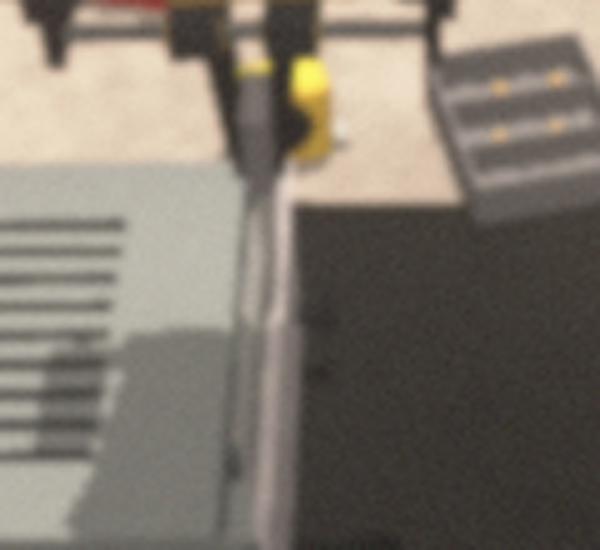

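The side crop shows the handle gripped upright at (258,125), with the blade just above the box edge at (265,180). By depth the blade's x is 645.6 and the TCP's is 646.5, so they agree within 1 mm. I'll shift over the gap and descend.

Request:
jog_arm(
  motion=[
    [0, 0, 0, -3, 4, 0, 0],
    [0, 0, 0, -3.2, 3.7, 0, 0],
    [0, 0, 0, 0, 0, 5, 0],
    [0, 0, 0, 0, 0, 5, 0],
    [0, 0, 0, 0, 0, 3, 0],
    [0, 0, 0, 0, 0, 0, 0],
    [0, 0, 0, 0, 0, 0, 0],
  ],
)

```text
t: 14.55
eef_pos: [654.8, -13.2, 304.4]
tcp_rot: [3.141, 0.0, 1.596]
ft_force: [-0.4, 0.4, -0.9]
opening: 0.148
grip_force: 30.0
```

```bash
cat > f.py <<'E'
from h import *
import sys
np.set_printoptions(precision=2,suppress=True)
n=int(sys.argv[1]) if len(sys.argv)>1 else 5
a=[]
for i in range(n):
    r=env.read_camera('side');s=env.state();a.append(np.r_[s['ft_force'],s['moment'],s['eef_pos']])
a=np.array(a);print('t',s['t'],'F',a[:,:3].mean(0),'sd',a[:,:3].std(0),'M',a[:,3:6].mean(0),'p',a[:,6:].mean(0))
E
python3 f.py 6; python3 d.py 654.2 -12 289 91.5
```

```text
t 14.85 F [-0.46  0.38 -0.75] sd [0.51 0.69 0.42] M [-0.03 -0.08 -0.02] p [654.79 -13.16 304.37]
t 14.85 p [654.766 -13.152 304.308] rot deg [179.992   0.006  91.434] F [ 0.254 -0.644 -0.223] grip 29.99972105026245 open 0.14493702701804104 j [-0.121  0.524  1.465 -0.     1.153 -0.146]
turn (tool, deg) [ 0.008  0.006 -0.066] shift now-axes [ 1.167 -0.539 15.308] shift target-axes [ 1.166 -0.536 15.308]
```

Request:
jog_arm(
  motion=[
    [0, 0, 0, 1, -0.4, 3, 0],
    [0, 0, 0, 0, 0, 3, 0],
    [0, 0, 0, 0, 0, 3, 0],
    [0, 0, 0, 0, 0, 3, 0],
    [0, 0, 0, 0, 0, 3, 0],
    [0, 0, 0, 0, 0, 0, 0],
  ],
)

```text
t: 15.6
eef_pos: [654.3, -12.2, 288.9]
tcp_rot: [-3.141, 0.0, 1.596]
ft_force: [-0.0, -0.2, -0.5]
opening: 0.149
grip_force: 30.0
```

Request:
jog_arm(
  motion=[
    [0, 0, 0, 0, 0, 3, 0],
    [0, 0, 0, 0, 0, 3, 0],
    [0, 0, 0, 0, 0, 3, 0],
    [0, 0, 0, 0, 0, 3, 0],
    [0, 0, 0, 0, 0, 3, 0],
    [0, 0, 0, 0, 0, 0, 0],
  ],
)

```text
t: 16.35
eef_pos: [654.3, -12.2, 273.9]
tcp_rot: [-3.141, 0.0, 1.596]
ft_force: [-0.2, -0.1, -0.8]
opening: 0.144
grip_force: 30.0
```

```bash
python3 f.py 4
python3 - <<'E'
from h import *
for c,(u0,v0,w,h) in {'side':(230,160,120,110)}.items():
    r=cap(c)
    cv2.imwrite(f'pics/{c}5.png',cv2.resize(r['color'][v0:v0+h,u0:u0+w,::-1],None,fx=5,fy=5,interpolation=cv2.INTER_CUBIC))
E
python3 door.py
```

```text
t 16.55 F [-0.27 -0.09 -0.64] sd [0.46 0.28 0.29] M [-0.01 -0.1  -0.01] p [654.39 -12.18 274.26]
top -100 [646.4 646.5   3. ] 95 [642.5 642.9   5. ] 110 [641.5 644.5   4. ] 
side -85 [647.8 647.9   3. ] -40 [647.1 647.3   3. ] -10 [645.1 646.5   4. ] 5 [646.5 646.6   3. ] 20 [645.4 645.5   4. ] 35 [644.6 647.    3. ] 50 [643.3 644.7   4. ] 65 [644.6 645.9   4. ] 80 [643.3 644.8   6. ] 95 [642.3 644.8   8. ] 110 [643.8 645.4   6. ]
```

View pics/side5.png

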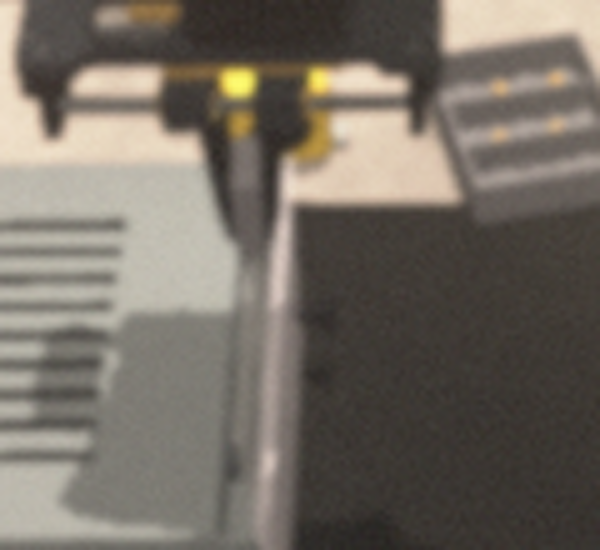

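The blade enters at about (252,260), between the strip lip on its left and the door lip at (285,270), with no force so far. Depth still has the door shut. Continuing slowly.

Request:
jog_arm(
  motion=[
    [0, 0, 0, 0, 0, 2, 0],
    [0, 0, 0, 0, 0, 2, 0],
    [0, 0, 0, 0, 0, 2, 0],
    [0, 0, 0, 0, 0, 2, 0],
    [0, 0, 0, 0, 0, 0, 0],
  ],
)

```text
t: 17.32
eef_pos: [654.3, -12.2, 266.0]
tcp_rot: [-3.141, 0.0, 1.596]
ft_force: [-0.4, 0.6, -1.0]
opening: 0.144
grip_force: 30.0
```

```bash
python3 f.py 4
```

```text
t 17.525 F [-0.07 -0.09 -0.9 ] sd [0.57 0.23 0.18] M [-0.01 -0.12  0.01] p [654.37 -12.19 266.23]
```

Request:
jog_arm(
  motion=[
    [0, 0, 0, 0, 0, 2, 0],
    [0, 0, 0, 0, 0, 2, 0],
    [0, 0, 0, 0, 0, 0, 0],
  ],
)

```text
t: 17.9
eef_pos: [654.3, -12.2, 262.0]
tcp_rot: [-3.141, 0.0, 1.596]
ft_force: [0.4, -0.5, -0.3]
opening: 0.145
grip_force: 30.0
```

```bash
python3 f.py 4
```

```text
t 18.1 F [ 0.05 -0.18 -1.09] sd [0.54 0.3  0.31] M [ 0.   -0.15  0.  ] p [654.36 -12.2  262.19]
```

Request:
jog_arm(
  motion=[
    [0, 0, 0, 0, 0, 2, 0],
    [0, 0, 0, 0, 0, 2, 0],
    [0, 0, 0, 0, 0, 0, 0],
  ],
)

```text
t: 18.48
eef_pos: [654.3, -12.2, 257.9]
tcp_rot: [-3.141, 0.0, 1.596]
ft_force: [-0.2, 0.6, -1.2]
opening: 0.147
grip_force: 30.0
```

```bash
python3 f.py 4
```

```text
t 18.675 F [-0.2  -0.34 -1.26] sd [0.31 0.25 0.31] M [-0.02 -0.15 -0.01] p [654.37 -12.2  258.19]
```

Request:
jog_arm(
  motion=[
    [0, 0, 0, 0, 0.8, 0, 0],
    [0, 0, 0, 0, 0.7, 0, 0],
    [0, 0, 0, 0, 0, 0, 0],
  ],
)

```text
t: 19.05
eef_pos: [655.9, -12.1, 258.2]
tcp_rot: [-3.142, 0.0, 1.596]
ft_force: [-0.3, 0.5, -1.0]
opening: 0.145
grip_force: 30.0
```

```bash
python3 f.py 6
```

```text
t 19.35 F [-0.28  0.05 -0.44] sd [0.5  0.76 0.48] M [-0.03 -0.05  0.01] p [655.84 -12.15 258.21]
```

Request:
jog_arm(
  motion=[
    [0, 0, 0, 0, 0, 2, 0],
    [0, 0, 0, 0, 0, 2, 0],
    [0, 0, 0, 0, 0, 0, 0],
  ],
)

```text
t: 19.73
eef_pos: [655.8, -12.2, 254.0]
tcp_rot: [-3.141, 0.0, 1.596]
ft_force: [1.2, -1.1, -2.1]
opening: 0.145
grip_force: 30.0
```

```bash
python3 f.py 6
```

```text
t 20.025 F [-0.3   0.11 -1.24] sd [0.58 0.35 0.59] M [-0.05 -0.05 -0.  ] p [655.83 -12.16 254.1 ]
```

Request:
jog_arm(
  motion=[
    [0, 0, 0, 0, 0, 2, 0],
    [0, 0, 0, 0, 0, 2, 0],
    [0, 0, 0, 0, 0, 0, 0],
  ],
)

```text
t: 20.4
eef_pos: [655.8, -12.2, 250.1]
tcp_rot: [-3.141, 0.0, 1.596]
ft_force: [-1.2, -0.3, 0.6]
opening: 0.146
grip_force: 30.0
```

```bash
python3 f.py 5
```

```text
t 20.65 F [-0.86 -0.17 -0.13] sd [0.58 0.42 1.29] M [-0.08 -0.06  0.  ] p [655.82 -12.16 250.1 ]
```

Request:
jog_arm(
  motion=[
    [0, 0, 0, 0, 0, 2, 0],
    [0, 0, 0, 0, 0, 2, 0],
    [0, 0, 0, 0, 0, 0, 0],
  ],
)

```text
t: 21.02
eef_pos: [655.8, -12.1, 246.1]
tcp_rot: [-3.141, 0.0, 1.596]
ft_force: [-1.3, -0.5, 2.3]
opening: 0.145
grip_force: 30.0
```

```bash
python3 f.py 5
```

```text
t 21.275 F [-0.76 -0.1   1.41] sd [0.37 0.2  0.85] M [-0.09  0.   -0.02] p [655.82 -12.16 246.13]
```

Request:
jog_arm(
  motion=[
    [0, 0, 0, 0, 0, 2, 0],
    [0, 0, 0, 0, 0, 0, 0],
  ],
)

```text
t: 21.52
eef_pos: [655.8, -12.2, 244.2]
tcp_rot: [-3.142, 0.0, 1.596]
ft_force: [-0.5, -0.8, 2.3]
opening: 0.147
grip_force: 30.0
```

```bash
python3 f.py 5
```

```text
t 21.775 F [-0.62 -0.26  1.81] sd [0.33 0.62 1.18] M [-0.12  0.   -0.01] p [655.82 -12.16 244.13]
```

Request:
jog_arm(
  motion=[
    [0, 0, 0, 0, -0.5, 1, 0],
    [0, 0, 0, 0, 0, 1, 0],
    [0, 0, 0, 0, 0, 0, 0],
  ],
)

```text
t: 22.15
eef_pos: [655.4, -12.2, 242.2]
tcp_rot: [3.142, 0.0, 1.596]
ft_force: [0.3, -0.2, 3.6]
opening: 0.147
grip_force: 30.0
```

```bash
python3 f.py 6
```

```text
t 22.45 F [-0.5  -0.11  2.38] sd [0.45 0.09 0.77] M [-0.14 -0.07  0.02] p [655.33 -12.18 242.14]
```

Request:
jog_arm(
  motion=[
    [0, 0, 0, 0, 0, 1, 0],
    [0, 0, 0, 0, 0, 1, 0],
    [0, 0, 0, 0, 0, 0, 0],
  ],
)

```text
t: 22.82
eef_pos: [655.4, -12.2, 240.2]
tcp_rot: [3.141, 0.0, 1.596]
ft_force: [0.1, -0.9, 2.4]
opening: 0.147
grip_force: 30.0
```

```bash
python3 f.py 8
```

```text
t 23.225 F [-0.02 -0.41  3.65] sd [0.64 0.54 0.99] M [-0.11 -0.08  0.02] p [655.36 -12.17 240.22]
```

Request:
jog_arm(
  motion=[
    [0, 0, 0, 0, 0, 0.7, 0],
    [0, 0, 0, 0, 0, 0.7, 0],
    [0, 0, 0, 0, 0, 0, 0],
  ],
)

```text
t: 23.6
eef_pos: [655.4, -12.2, 238.9]
tcp_rot: [3.141, 0.0, 1.596]
ft_force: [0.4, 0.1, 5.1]
opening: 0.146
grip_force: 30.0
```

```bash
python3 f.py 10; python3 door.py; python3 d.py
```

```text
t 24.1 F [-0.12 -0.79  4.25] sd [0.56 0.27 0.86] M [-0.13 -0.08 -0.  ] p [655.38 -12.17 238.84]
top -100 [646.6 646.7   3. ] 95 [642.3 643.9   6. ] 110 [642.9 645.    4. ] 
side -10 [645.  645.7   3. ] 5 [644.6 646.8   5. ] 35 [644.  645.7   6. ] 50 [643.4 645.7   5. ] 65 [644.5 645.9   4. ] 80 [643.3 643.9   7. ] 95 [642.4 644.9   8. ] 110 [644.  644.5   7. ] 
t 24.2 p [655.373 -12.169 238.818] rot deg [179.996   0.005  91.432] F [ 0.296 -0.222  6.699] grip 30.000577569007874 open 0.145588698369086 j [-0.119  0.587  1.536 -0.     1.019 -0.144]
```

```bash
python3 -c "
from cell import env
print(env.job_done())"
```

```text
the job is handed in; nothing more can be done
None
```

The door is shut on its catch, and the feeler is held upright in the gap about 12 mm past first drag at roughly 5 N of push; I handed the job in at about 24 s, and no verdict came back.

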